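# Nest the melting pans with their handles fanned

## Robot

A 7-joint arm with a two-finger parallel gripper is mounted at the origin on the work surface. World frame = base frame: x ahead of the robot, y to its left, z up, the work surface at z = 0. Lengths are in mm, angles in rad, forces in N, time in s.
With the tool pointing down it reaches from about 425 to 925 mm from the base axis. Payload 6.8 kg.
Tool frame: the origin (TCP) lies at the very end of the fingers, on their centre line; the grasp point (between the pads) lies 19 mm behind it; z points along the fingers, y is the line along which they close (so a half turn about z gives the same grasp; the last joint's range is limited). The gripper opens to 85 mm and grips with 20 to 120 N. Pads are 22 mm wide; open, the fingers measure 114 mm over their backs; the gripper's body (76 mm by 85 mm) begins 54 mm behind the grasp point. The pads swing forward as they close: fully open they stand 13 mm farther back than shut.
Start: joints at [-1.215, 0.477, 0.022, 1.555, -0.011, 1.109, -0.083], TCP at [301.96, 603.711, 231.308] pointing down, gripper open.
Joint ranges: [-2.96, 2.96], [-0.34, 2.1], [-1.41, 1.46], [0.24, 2.44], [-1.37, 4.51], [0.17, 1.92], [-2.96, 2.96]. Speed limits (rad/s): [2.39, 2.39, 3.14, 3.14, 3.14, 3.14, 3.14].

## Interface

Orientations are given as a unit quaternion [x, y, z, w].
In Python, from plant import arm gives the robot as it stands.
- The arm moves only by the tool carry_out, never from a script. Its argument "moves" is a list of rows, each a list of 7 numbers: the turn, a rotation vector about the world's x, y, z in units of 6 degrees (1.0 is 6 degrees), then the shift along the world's x, y, z in m, then the closure, from 0 (fully open) to 1 (shut). In form: [[ax, ay, az, tx, ty, tz, fingers], ...]. A call has 1 to 10 rows; each row is the pose to reach, as a shift and turn from the pose commanded when the call began; what a row does not reach only later rows make up. A row lasts 1/12 s, in which the tool goes at most 41.7 mm and 7.16 degrees, less where a joint would pass 70% of its speed; a pose out of reach is approached as far as the arm can. A call with a gripper value outside its range is refused whole. The fingers move at their own pace and stop on an object; the grip force is fixed at half the most. Time passes only in rows, so rows that repeat a pose let the fingers close. It gives the time, the measured TCP pose, the force, the opening and the grip force at its end, in the units of the state.
- arm.state(): the state, without advancing time (a new reading comes with each control period).
- arm.get_image(name): name is "scene" or "top" or "wrist"; returns a dict with "frame" (480x640x3 uint8, red, green, blue), "range_z" (480x640 float32, mm along the optical axis (not along the pixel's ray), 0 where there is no reading), "fovy" (degrees; the focal length in pixels is half the picture's height over the tangent of half this angle, whatever the lens; pixels are square), "cx", "cy" (the principal point, pixels), "extrinsics" (4x4, takes a point from camera to world coordinates); the wrist camera has in their place "hand_eye" (4x4, takes a point from camera to tool coordinates, whose origin is the TCP and whose axes are the flange's). Camera axes: x right, y down, z forward; pixel columns grow to the right and rows downward; lengths in mm; the calibration is good to about 2 mm. A picture is of the moment at which its call begins: read the wrist's pose just before it.
- arm.finish_job(): hands the job in; it is judged then, once.
Trained networks look in a picture, given as the dict that the camera call returned (one of the last four; its "shot" number tells which), for a name from the list of things; names that differ only in an ending like _2 or _b are one class to them, and where a whole thing is asked for, a point or a joint stands for the part that bears it (a point fixed in the world has none). Each returns a list of dicts, best first, with "confidence" (0 to 1); they miss things now and then, are a little off and sometimes report something else, mostly with a low value. They report only what shows in the picture. A call takes as long as a camera call. They do not tell look-alikes from the thing itself.
- arm.find_in(picture, label): "position" ([column, row] in pixels, amid what is visible of it).
- arm.spot_point(picture, label): "position" ([column, row] in pixels: a listed point, or the origin of a listed thing).
The state is a dict: "clock": time; "q": joint angles; "qvel": joint speeds; "effort": joint torques, N m; "tcp_pos": TCP position; "tcp_rot": TCP orientation; "force": force on the tool from outside, world axes, zero at the start; "moment": the same for the moment, N m; "gripper_width": finger opening in mm; "gripper_force": force on a finger pad.
Only numpy, scipy, OpenCV 4.12 (cv2) and the standard library are available. Lean on these libraries where they do the work, as an engineer would, in place of code of your own. Each camera call takes 0.05 s, during which the arm holds its last target. There are 200 camera calls.

## Task

Put the melting pans away in their stand as a fan: first sweep the middle pan's red handle anticlockwise (seen from above) along the yellow rail, feeling for the notch, until the handle drops in and the pan sits fully home and level in the large pan. Then nest the small pan fully home in the middle one, setting it down rather than dropping it, with its green handle next in the fan, about 50 degrees further anticlockwise than the red one. Leave the large pan in its fork and do not disturb the jar, the brick or the brush.

Things in the scene. Friction and masses are not known exactly. Their poses are not given: they have to be found in the camera images.
- stand: Fixed grey round stand, plate 184 mm across, 8 mm thick, with four lugs and a small fork holding the large pan's handle. Origin on the bench at the plate's centre, z up; the fork lies along its +x. A fixed yellow handle rest stands round it; the middle pan's handle can come down fully only in its notch, which lies 29 to 49 degrees anticlockwise (from above) of the fork: see or feel where.
- stand_rail (a point): On the stand's axis, level with the yellow rail's top (69 mm above bench). The rail: arc of 140 mm radius about this axis, 12 mm wide, on thin posts, from 65 degrees clockwise to 28 anticlockwise of the notch. The notch: 17 mm wide, over 20 mm deep; its anticlockwise side is an end stop rising 18 mm above the rail. The notch itself is not measured.
- pan_large: Large steel pan on the stand, loose but held by lugs and fork: base 136 mm, rim 160 mm across, 45 mm high, wall 4 mm, floor 5 mm. Origin under the centre of its base, 8 mm above the bench, z up; blue handle along its +x, 77 to 120 mm from the axis, 10 mm wide, 37 to 57 mm above its base.
- pan_mid: Middle steel pan, about 0.35 kg, loose in the large one: base 120 mm, rim 140 mm across, 50 mm high, wall 4, floor 5 mm. Origin under its base's centre; red flat-bar handle on edge along its +x, 67 to 190 mm from the axis, 10 mm wide, 42 to 64 mm above its base. Starts tilted 4 degrees, handle resting on the rail about over the blue one. Home: level, base 13 mm above the bench.
- pan_mid_grip (a point): Point in the middle of the red handle's section, 172 mm out from the pan's axis (outside the rail), 53 mm above the pan's base. About 66 mm above the bench when the pan is home, about 82 mm while the handle rides on the rail.
- pan_small: Small steel pan, about 0.25 kg, on the bench to the left: base 104 mm, rim 120 mm across, 55 mm high, wall 4, floor 5 mm. Origin under its base's centre, z up; green flat-bar handle on edge along its +x, 57 to 125 mm from the axis, 10 mm wide, 48 to 70 mm above its base. Home in the middle pan: base 18 mm above the bench (5 mm above the middle pan's base).
- pan_small_grip (a point): Centre of the green handle, 95 mm out from the small pan's axis, 59 mm above its base: the place to pinch it from above.
- flux_jar: Bystander: jar with white cap, 60 mm across, 85 mm high. Origin under its centre.
- fire_brick: Bystander: fire brick 110 x 60 x 50 mm. Origin under its centre, long side along x.
- wire_brush: Bystander: brush lying on the bench, about 200 mm long along its x, handle to -x.
There are look-alikes about, which are no part of the job. Leave any orange look-alike of the pan_large alone.

How it is judged:
By the outcome, as a careful person would: the job done as asked, in the order asked, and still so for the second after the job is handed in, with the robot touching nothing.
It also fails if it takes over 69 s, if anything falls off the work surface, if the arm or the gripper's body presses on something with over 40 N, if the wrist force passes 120 N, or if a joint passes its speed limit or range.

## Working session

There is one attempt and no reset: what is moved stays moved. The work goes in short steps, Python scripts to look and compute and a tool call to move; the robot and the scene stay as the last step left them, time stands still between calls to the robot, and variables do not carry over. Pictures are saved under pics/ and viewed, at most 10 in all, crops included, and the job is handed in when it is done.

Besides the shell and the picture viewer there is one more tool, called after "Request:" as name(argument=value, ...) on one line, values as JSON. carry_out: Moves the arm, as the interface text tells. Its arguments: {"type":"object","properties":{"moves":{"type":"array"}},"required":["moves"]}

```bash
mkdir -p pics
cat > h.py <<'E'
import numpy as np, cv2
from plant import arm
from scipy.spatial.transform import Rotation as R
def cloud(p,T=None):
    z=p["range_z"]; f=240/np.tan(np.radians(p["fovy"])/2)
    v,u=np.mgrid[0:480,0:640]
    c=np.stack([(u-p["cx"])/f*z,(v-p["cy"])/f*z,z,np.ones_like(z)],-1)
    T=p["extrinsics"] if T is None else T
    w=c@np.array(T).T
    w=w[...,:3]; w[z==0]=np.nan
    return w
def save(p,n): cv2.imwrite("pics/"+n,p["frame"][...,::-1])
E
python3 - <<'E'
from h import *
np.set_printoptions(precision=1,suppress=True)
print(arm.state())
for n in ["top","scene"]:
    p=arm.get_image(n); save(p,n+"1.png"); w=cloud(p)
    np.savez(f"{n}1.npz",w=w,f=p["frame"])
    for l in ["stand","stand_rail","pan_large","pan_mid","pan_mid_grip","pan_small","pan_small_grip","flux_jar","fire_brick","wire_brush"]:
        for d in arm.spot_point(p,l)[:3]:
            c,r=d["position"]; 
            print(n,l,round(d["confidence"],2),np.array([c,r]),w[int(np.clip(r,0,479)),int(np.clip(c,0,639))])
E
```

```text
{'clock': 0.0, 'q': array([-1.2,  0.5,  0. ,  1.6, -0. ,  1.1, -0.1]), 'qvel': array([ 0., -0.,  0.,  0., -0.,  0.,  0.]), 'effort': array([ -0. , -59.6,   1.6, -28.1,   0. ,   0. ,   0. ]), 'tcp_pos': array([301.7, 603.1, 230.3]), 'tcp_rot': array([ 0.2,  1. , -0. , -0. ]), 'force': array([-0.7, -0.3,  0.8]), 'moment': array([ 0., -0., -0.]), 'gripper_force': 0.0, 'gripper_width': 85.4526206824798}
top pan_large 0.63 [184.8 339.6] [228.9 351.4   6.3]
top pan_mid 0.86 [330.3 224.5] [544.8 -41.6  28.6]
top pan_mid_grip 0.8 [392.5 237.5] [ 508.2 -199.5   93.8]
top pan_mid_grip 0.74 [215.3 224.7] [543.1 275.2   4.1]
top pan_mid_grip 0.55 [330.7 223.1] [547.9 -41.7  24.1]
top pan_small 0.92 [214.3 229. ] [529.2 277.7   3.6]
top pan_small_grip 0.63 [208.6 189.3] [630.2 280.8  69.3]
top flux_jar 0.62 [251.7 276.8] [404.5 161.5  86.8]
top fire_brick 0.91 [277.  124.8] [811.1 104.2  52.5]
top wire_brush 0.58 [462.5 235. ] [ 519.2 -404.1   22.2]
scene stand_rail 0.2 [365.5 231.7] [414.9 161.1  18.5]
scene pan_large 0.74 [390.3 179.8] [229.  362.6   3.4]
scene pan_large 0.62 [316.5 294.2] [554.2 -51.6  21.1]
scene pan_mid 0.77 [316.2 290.3] [542.1 -45.4  19.5]
scene pan_mid_grip 0.59 [237.2 283.3] [ 508.6 -213.1   89.8]
scene pan_small 0.58 [427.6 250.5] [573.6 232.1  53.3]
scene pan_small_grip 0.83 [456.  257.8] [627.9 273.2  58.9]
scene fire_brick 0.92 [443.4 365.4] [846.4  67.5  49.5]
scene fire_brick 0.69 [364.3 231.8] [416.4 156.9  21.2]
scene wire_brush 0.64 [146.4 349.9] [ 529.5 -420.8   16.6]
```

View pics/top1.png

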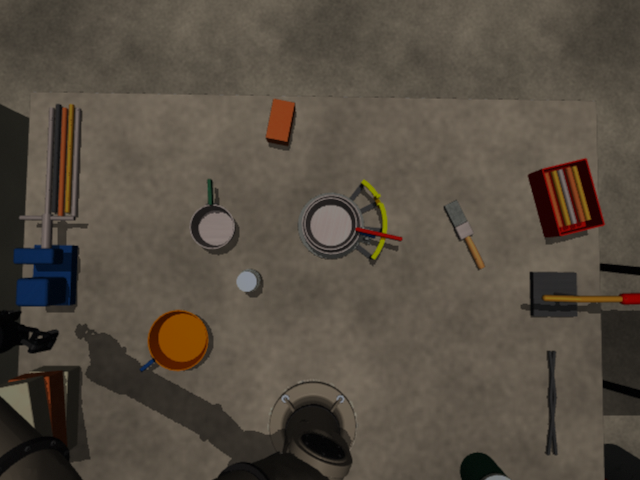

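View pics/scene1.png

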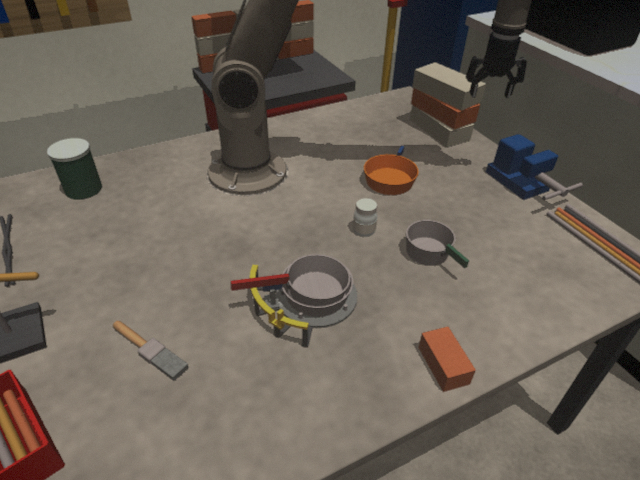

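Run:
```python
from h import *
np.set_printoptions(precision=1,suppress=True)
from scipy.optimize import least_squares
def circ(P):
    f=lambda x:np.hypot(P[:,0]-x[0],P[:,1]-x[1])-x[2]
    s=least_squares(f,[*P.mean(0)[:2],100],loss="soft_l1",f_scale=2); return s.x,np.abs(s.fun).mean()
for n in ["top","scene"]:
    d=np.load(n+"1.npz"); w=d["w"]; hsv=cv2.cvtColor(d["f"],cv2.COLOR_RGB2HSV); h,s,v=[hsv[...,i].astype(int) for i in range(3)]
    cols=dict(red=((h<6)|(h>174)),yel=(h>20)&(h<33),grn=(h>40)&(h<85),blue=(h>95)&(h<130))
    for k,m in cols.items():
        m=m&(s>110)&(v>50)&np.isfinite(w[...,2])&(w[...,2]>30)
        P=w[m]
        print(n,k,len(P))
        if len(P)<20: continue
        if k=="yel":
            q=np.abs(P[:,2]-69)<8; P=P[q]; c,e=circ(P); print(c,e,np.median(P,0))
            z=w[m]
            np.save(n+"yel.npy",z)
        else:
            m0=P.mean(0); u,sv,vt=np.linalg.svd(P-m0,full_matrices=False); t=(P-m0)@vt[0]
            print(m0,vt[0],t.min(),t.max(),np.percentile(P,[2,50,98],axis=0).tolist())
    # bare steel rims
    for nm,(cx,cy,zl,zh,rr) in dict(small=(530,278,50,64,75),mid=(545,-42,56,80,76)).items():
        m=(np.hypot(w[...,0]-cx,w[...,1]-cy)<rr)&(w[...,2]>zl)&(w[...,2]<zh)&(s<90)
        P=w[m]; print(n,nm,len(P),circ(P) if len(P)>20 else "")
```

```text
top red 929
[ 540.1 -602.6   95. ] [-0. -1.  0.] -496.4536290009515 213.17964189992136 [[350.43390069085774, -793.1218594493165, 42.58042462895592], [536.676905892167, -693.7830080068056, 81.37298512809389], [715.6303830883072, -117.57061304804589, 162.39775594148568]]
top yel 652
[ 582.3 -411.   251.8] 17.01844364241947 [ 574.8 -177.6   68.6]
top grn 56
[624.8 277.4  70.7] [-1.  -0.1 -0. ] -29.22013870970737 31.92142916939984 [[593.5950330237642, 274.13433429238313, 66.52582575405093], [627.1497972996342, 277.3293552809622, 70.84723798465063], [653.5566523589844, 281.58441979420337, 74.46278316036474]]
top blue 1608
[394.4 690.4 101.1] [-0.8 -0.6 -0.1] -94.04211255891595 342.15013765566573 [[175.52984065444386, 438.04130546991104, 30.579220969464743], [390.38695641376717, 696.4628294036061, 114.5172626438], [471.38972835173587, 744.1729674396748, 119.44339368554189]]
top small 257 (array([532.3, 270.5,  57.4]), np.float64(1.4308563284771842))
top mid 402 (array([542.8, -41.5,  66.4]), np.float64(1.8343727856171594))
scene red 2437
[ 551.2 -453.4   67.6] [ 0.6 -0.8 -0. ] -2201.3017328848923 269.99775312174154 [[-903.0461430462686, -667.4100107653751, 32.09520268416831], [645.888847077648, -620.8755330496906, 71.2998705882028], [710.1767543647131, 1145.0492163035394, 105.03454090326021]]
scene yel 684
[543.3 -41.3 143.9] 14.965681262417828 [ 578.  -168.6   68.3]
scene grn 0
scene blue 1077
[239.2 578.4 113.7] [ 0.7  0.7 -0.1] -1621.1658490827667 280.59759202757766 [[-922.48992074423, -531.172046978898, 30.26858703034033], [394.2777353975779, 685.9958371035971, 112.71950107413261], [472.65414580494144, 1283.4357930764224, 274.1990076640627]]
scene small 274 (array([534.6, 269.7,  57.8]), np.float64(1.9511409112636646))
scene mid 623 (array([545. , -42.8,  66.8]), np.float64(1.4428089111634443))
```

The top view shows the stand at about (331,225), its red handle out to (400,238) and the yellow rail with its notch gap near (380,201). The small pan is at (214,228), with its green handle up at (209,190). The scene view agrees, and the look-alike orange pan is at (390,175).

Run:
```python
from h import *
np.set_printoptions(precision=1,suppress=True)
C=np.array([544,-42])
for n in ["top","scene"]:
    d=np.load(n+"1.npz"); w=d["w"]; hsv=cv2.cvtColor(d["f"],cv2.COLOR_RGB2HSV); h,s,v=[hsv[...,i].astype(int) for i in range(3)]
    r=np.hypot(w[...,0]-C[0],w[...,1]-C[1]); a=np.degrees(np.arctan2(w[...,1]-C[1],w[...,0]-C[0]))
    y=(h>20)&(h<33)&(s>110)&(r<170)&(r>110)&(w[...,2]>45)
    for b in range(-150,-10,4):
        q=y&(a>=b)&(a<b+4)
        if q.sum(): print(n,b,q.sum(),"r %.0f-%.0f"%tuple(np.percentile(r[q],[5,95])),"z %.0f %.0f"%tuple(np.percentile(w[q][:,2],[50,98])))
    red=((h<8)|(h>172))&(s>110)&(r<215)&(r>60)&(w[...,2]>60); P=w[red]
    print("red",len(P),np.percentile(r[red],[1,99]),P.mean(0),np.degrees(np.arctan2(*(np.linalg.svd(P[:,:2]-P[:,:2].mean(0))[2][0][::-1]))))
    bl=(h>95)&(h<130)&(s>80)&(r<130)&(r>70); print("blue",bl.sum(),np.median(a[bl]) if bl.any() else "")
    g=(h>40)&(h<90)&(s>50)&(np.hypot(w[...,0]-530,w[...,1]-272)<140)&(w[...,2]>40);P=w[g]
    print("green",len(P),P.mean(0),np.percentile(P,[2,98],axis=0),np.degrees(np.arctan2(*(np.linalg.svd(P[:,:2]-P[:,:2].mean(0))[2][0][::-1]))))
s=arm.state(); print(R.from_quat(s["tcp_rot"]).as_matrix(), s["tcp_pos"])
p=arm.get_image("wrist"); print(np.array(p["hand_eye"]),p["fovy"])
```

```text
top -130 18 r 138-148 z 69 73
top -126 19 r 138-149 z 69 72
top -122 18 r 138-149 z 70 75
top -118 18 r 138-149 z 70 74
top -114 17 r 139-148 z 68 73
top -110 18 r 137-149 z 69 72
top -106 5 r 138-146 z 71 72
top -102 7 r 139-148 z 70 72
top -98 20 r 138-149 z 69 73
top -94 21 r 138-149 z 69 74
top -90 19 r 138-149 z 71 75
top -86 16 r 137-147 z 67 73
top -82 21 r 137-148 z 70 75
top -78 18 r 137-147 z 69 73
top -74 21 r 137-147 z 70 74
top -70 14 r 136-148 z 65 71
top -66 10 r 137-147 z 46 49
top -62 24 r 135-146 z 85 90
top -58 19 r 136-147 z 69 73
top -54 18 r 136-146 z 69 73
top -50 19 r 135-146 z 70 72
top -46 19 r 135-145 z 69 73
top -42 17 r 135-145 z 69 71
top -38 9 r 134-146 z 69 71
red 180 [ 66.5 185.6] [ 516.2 -164.4   90. ] 77.7786988905255
blue 33 -106.90691901111197
green 108 [622.7 275.8  70.2] [[591.1 270.3  63.8]
 [656.  281.3  75.1]] -176.44099200513958
scene -130 20 r 138-148 z 67 69
scene -126 22 r 138-148 z 68 73
scene -122 18 r 138-149 z 68 70
scene -118 14 r 139-148 z 69 71
scene -114 6 r 139-147 z 69 71
scene -102 20 r 138-148 z 69 71
scene -98 21 r 139-149 z 
[... 151 characters left out ...]
8 z 68 70
scene -74 26 r 137-148 z 68 70
scene -70 35 r 137-149 z 64 71
scene -66 4 r 140-149 z 46 46
scene -62 55 r 137-148 z 75 88
scene -58 29 r 137-148 z 69 71
scene -54 26 r 136-148 z 69 70
scene -50 28 r 137-148 z 68 71
scene -46 28 r 136-148 z 68 70
scene -42 26 r 135-146 z 68 70
scene -38 14 r 138-147 z 68 71
red 524 [ 67.7 185.9] [ 519.5 -166.9   83.2] -102.23325648850042
blue 0 
green 93 [625.7 275.3  67.3] [[591.4 269.5  53.9]
 [656.4 280.9  71.4]] 3.1938750294861875
[[-0.9  0.4 -0. ]
 [ 0.4  0.9 -0. ]
 [ 0.  -0.  -1. ]] [302.  603.7 231.3]
[[   0.    -1.    -0.3   76.2]
 [   1.     0.     0.     0.7]
 [  -0.    -0.3    1.  -142.7]
 [   0.     0.     0.     1. ]] 59.76468850407407
```

Request:
carry_out(moves=[[0,0,-6,0.18,-0.35,0,0],[0,0,-6,0.18,-0.35,0,0],[0,0,-6,0.18,-0.35,0,0],[0,0,-6,0.18,-0.35,0,0],[0,0,-6,0.18,-0.35,0,0],[0,0,-6,0.18,-0.35,0,0],[0,0,-6,0.18,-0.35,0,0],[0,0,-6,0.18,-0.35,0,0],[0,0,-6,0.18,-0.35,0,0],[0,0,-6,0.18,-0.35,0,0]])

```text
clock: 1.98
tcp_pos: [484.5, 247.5, 231.8]
tcp_rot: [0.522, 0.853, -0.0, 0.001]
force: [0.4, -0.8, 0.6]
gripper_width: 85.3
gripper_force: 0.0
```

Request:
carry_out(moves=[[0,0,-7,0.025,-0.33,0,0],[0,0,-7,0.025,-0.33,0,0],[0,0,-7,0.025,-0.33,0,0],[0,0,-7,0.025,-0.33,0,0],[0,0,-7,0.025,-0.33,0,0],[0,0,-7,0.025,-0.33,0,0],[0,0,-7,0.025,-0.33,0,0],[0,0,-7,0.025,-0.33,0,0],[0,0,-7,0.025,-0.33,0,0],[0,0,-7,0.025,-0.33,0,0]])

```text
clock: 2.82
tcp_pos: [506.8, -79.1, 231.6]
tcp_rot: [0.793, 0.609, 0.0, 0.0]
force: [-0.2, 1.2, -0.2]
gripper_width: 85.3
gripper_force: 0.0
```

Request:
carry_out(moves=[[0,0,0,0,-0.13,0,0],[0,0,0,0,-0.13,0,0],[0,0,0,0,-0.13,0,0],[0,0,0,0,-0.13,0,0],[0,0,0,0,-0.13,0,0]])

```text
clock: 3.23
tcp_pos: [506.7, -208.2, 231.4]
tcp_rot: [0.792, 0.61, -0.0, 0.0]
force: [-0.0, 0.7, 1.3]
gripper_width: 85.1
gripper_force: 0.0
```

```bash
cat >> h.py <<'E'
def wristT(s,p):
    T=np.eye(4); T[:3,:3]=R.from_quat(s["tcp_rot"]).as_matrix(); T[:3,3]=s["tcp_pos"]; return T@np.array(p["hand_eye"])
def yaw(s): y=R.from_quat(s["tcp_rot"]).as_matrix()[:,1]; return np.degrees(np.arctan2(y[1],y[0]))
def look(name,C=np.array([542.5,-43.5])):
    s=arm.state(); p=arm.get_image("wrist"); save(p,name+".png"); w=cloud(p,wristT(s,p))
    hsv=cv2.cvtColor(p["frame"],cv2.COLOR_RGB2HSV); h,sa,v=[hsv[...,i].astype(int) for i in range(3)]
    print("t",s["clock"],"tcp",s["tcp_pos"],"yaw",yaw(s),"F",s["force"],"w",s["gripper_width"])
    r=np.hypot(w[...,0]-C[0],w[...,1]-C[1]); a=np.degrees(np.arctan2(w[...,1]-C[1],w[...,0]-C[0]))
    return s,p,w,h,sa,v,r,a
E
python3 - <<'E'
from h import *
from scipy.optimize import least_squares
np.set_printoptions(precision=1,suppress=True)
s,p,w,h,sa,v,r,a=look("w1")
y=(h>18)&(h<35)&(sa>110)&(r<165)&(r>115)&(abs(w[...,2]-69)<5); P=w[y]
f=lambda x:np.hypot(P[:,0]-x[0],P[:,1]-x[1])-140
if len(P)>50:
    c=least_squares(f,[542,-43],loss="soft_l1",f_scale=3).x; print("rail",len(P),c, np.median(P[:,2]))
    for b in range(-134,-34,2):
        q=(h>18)&(h<35)&(sa>110)&(r<165)&(r>115)&(w[...,2]>40)&(a>=b)&(a<b+2)
        if q.sum()>3: print(b,q.sum(),np.percentile(w[q][:,2],[10,50,90]),end=";")
red=((h<8)|(h>172))&(sa>110)&(r<215)&(r>60)&(w[...,2]>60); P=w[red]
t=P[P[:,2]>np.percentile(P[:,2],50)]
print("red",len(P),np.percentile(r[red],[1,99]),P.mean(0),np.degrees(np.arctan2(*(np.linalg.svd(P[:,:2]-P[:,:2].mean(0),full_matrices=False)[2][0][::-1]))))
for k in(100,120,160,175,183):
    q=red&(abs(r-k)<4); print(k,q.sum(),np.median(w[q],0) if q.any() else "")
E
```

```text
t 3.2333 tcp [ 506.7 -208.2  231.4] yaw -14.800901590803495 F [-0.   0.7  1.3] w 85.11503630603961
rail 5049 [542.4 -43.3] 69.0480934626645
-130 89 [67.8 69.1 70. ];-128 125 [67.7 69.1 70. ];-126 126 [67.5 68.9 69.9];-124 133 [68.  69.  70.6];-122 128 [68.  68.9 70.8];-120 138 [ 68.   69.2 293.7];-118 160 [ 68.2  69.3 279.3];-116 141 [ 68.   69.3 311.5];-114 147 [ 68.3  69.2 316.5];-112 128 [ 67.9  69.2 311.5];-110 128 [67.7 69.1 70.4];-108 128 [ 68.1  69.1 308. ];-106 109 [ 68.3  69.2 309.1];-104 10 [309.3 310.9 312.6];-102 21 [ 90.6 310.2 313.8];-100 124 [67.8 69.1 89.8];-98 140 [ 68.2  69.2 309.3];-96 130 [67.7 69.1 70.7];-94 128 [67.9 69.1 70.4];-92 137 [ 67.9  69.2 310.3];-90 137 [ 68.1  69.3 308.5];-88 147 [ 68.1  69.2 284.9];-86 122 [67.8 69.  70. ];-84 122 [67.9 69.  70.1];-82 120 [67.8 69.2 70. ];-80 120 [67.8 69.  69.9];-78 123 [67.9 69.  69.9];-76 123 [68.2 68.9 70. ];-74 122 [68.  69.2 70.1];-72 132 [67.2 69.  69.8];-70 167 [51.1 68.8 69.9];-68 115 [47.7 68.3 69.8];-66 66 [44.2 45.1 46. ];-64 112 [43.9 45.2 46.1];-62 297 [44.6 56.9 83.2];-60 240 [53.8 86.4 87.8];-58 142 [55.9 85.9 88. ];-56 104 [67.  69.  70.2];-54 139 [67.7 69.1 70. ];-52 145 [67.7 69.1 70.1];-50 144 [67.7 69.1 70.2];-48 142 [67.7 69.1 70.1];-46 150 [67.8 69.1 70.2];-44 149 [67.3 69.  70.1];-42 157 [67.4 69.1 70.1];-40 164 [66.1 69.1 70.1];-38 167 [66.1 69.2 70.2];-36 110 [67.5 69.1 70.1];red 3441 [ 64.4 183. ] [ 514.4 -169.6  139.1] -102.45800229203918
100 187 [ 521.5 -141.3   88.5]
120 177 [ 517.3 -160.7   90. ]
160 404 [ 508.1 -198.1  292.6]
175 279 [ 508.  -214.5   95.2]
183 137 [ 505.4 -221.7   94.7]
```

View pics/w1.png

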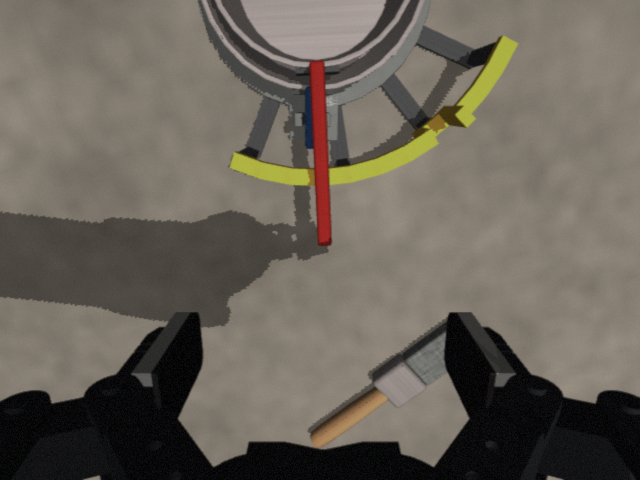

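The wrist view shows the red handle running from (318,65) to (323,240). The notch is at (440,125), at about −64.5°, with its raised end stop at (458,115), and the blue handle lies under the red one. I'll straddle the red handle with the fingers part-closed.

Request:
carry_out(moves=[[0,0,0.5,0.001,-0.0035,-0.08,0.7],[0,0,0.5,0.001,-0.0035,-0.08,0.7],[0,0,0.5,0.001,-0.0035,-0.08,0.7],[0,0,0.5,0.001,-0.0035,-0.08,0.7],[0,0,0.5,0.001,-0.0035,-0.08,0.7],[0,0,0.5,0.001,-0.0035,-0.12,0.7],[0,0,0.5,0.001,-0.0035,-0.15,0.7],[0,0,0.5,0.001,-0.0035,-0.17,0.7],[0,0,0.5,0.001,-0.0035,-0.18,0.7],[0,0,0.5,0.001,-0.0035,-0.18,0.7]])

```text
clock: 4.12
tcp_pos: [508.5, -209.1, 51.4]
tcp_rot: [0.775, 0.633, 0.0, -0.0]
force: [-0.8, 0.2, 0.1]
gripper_width: 25.8
gripper_force: 0.0
```

Run:
```python
from h import *
np.set_printoptions(precision=1,suppress=True)
s,p,w,h,sa,v,r,a=look("w2")
C=np.array([542.4,-43.3])
for t in np.arange(-101.7,-58,2.5):
    g=C+172*np.array([np.cos(np.radians(t)),np.sin(np.radians(t))]); print(t,(t+101.7)/6,(g-s["tcp_pos"][:2])/1000*1000)
```

```text
t 4.1167 tcp [ 508.5 -209.1   51.4] yaw -11.525934639921566 F [-0.8  0.2  0.1] w 25.80580710352716
-101.7 0.0 [-1.  -2.6]
-99.2 0.4166666666666667 [ 6.4 -3.9]
-96.7 0.8333333333333334 [13.9 -5. ]
-94.2 1.25 [21.3 -5.7]
-91.7 1.6666666666666667 [28.8 -6.1]
-89.2 2.0833333333333335 [36.3 -6.1]
-86.7 2.5 [43.8 -5.9]
-84.2 2.9166666666666665 [51.3 -5.3]
-81.7 3.3333333333333335 [58.8 -4.4]
-79.2 3.75 [66.2 -3.1]
-76.7 4.166666666666667 [73.5 -1.5]
-74.2 4.583333333333333 [80.8  0.3]
-71.7 5.0 [87.9  2.5]
-69.2 5.416666666666667 [95.  5.]
-66.7 5.833333333333333 [102.    7.9]
-64.2 6.25 [108.8  11. ]
-61.7 6.666666666666667 [115.5  14.4]
-59.2 7.083333333333333 [122.   18.1]
```

Request:
carry_out(moves=[[0,0,0.42,0.007,-0.001,0,0.7],[0,0,0.83,0.015,-0.002,0,0.7],[0,0,1.25,0.022,-0.003,0,0.7],[0,0,1.67,0.03,-0.0035,0,0.7],[0,0,2.08,0.037,-0.0035,0,0.7],[0,0,2.5,0.045,-0.003,0,0.7],[0,0,2.92,0.052,-0.0025,0,0.7],[0,0,3.33,0.06,-0.002,0,0.7],[0,0,3.75,0.067,-0.0005,0,0.7],[0,0,3.75,0.067,-0.0005,0,0.7]])

```text
clock: 5.0
tcp_pos: [578.1, -210.4, 54.2]
tcp_rot: [0.636, 0.772, 0.001, 0.002]
force: [-0.0, 0.3, 0.4]
gripper_width: 25.6
gripper_force: 0.0
```

```bash
cat >> h.py <<'E'
C0=np.array([542.4,-43.3])
def red(name):
    np.set_printoptions(precision=1,suppress=True)
    s,p,w,h,sa,v,r,a=look(name,C0)
    t=s["tcp_pos"][:2]-C0; print("tool ang",np.degrees(np.arctan2(t[1],t[0])),"rad",np.hypot(*t))
    m=((h<8)|(h>172))&(sa>110)&(w[...,2]>50)&(w[...,2]<110)
    for k in(80,100,120,140,155):
        q=m&(abs(r-k)<5); 
        if q.sum()>5: print(k,q.sum(),"ang %.1f ztop %.1f"%(np.median(a[q]),np.percentile(w[q][:,2],80)))
    return s,p,w,h,sa,v,r,a
E
python3 -c "from h import *; red('w3')"
```

```text
t 5.0 tcp [ 578.1 -210.4   54.2] yaw 11.069911847352895 F [-0.   0.3  0.4] w 25.563187478748112
tool ang -77.93554715464661 rad 170.9244806708911
80 1798 ang -78.1 ztop 87.6
100 1553 ang -78.9 ztop 89.1
120 1385 ang -79.3 ztop 90.5
140 1197 ang -79.8 ztop 91.9
155 1135 ang -80.0 ztop 93.0
```

Request:
carry_out(moves=[[0,0,0.21,0.0036,0.0008,0,0.7],[0,0,0.42,0.0073,0.0016,0,0.7],[0,0,0.63,0.011,0.0025,0,0.7],[0,0,0.83,0.0146,0.0034,0,0.7],[0,0,1.04,0.018,0.0045,0,0.7],[0,0,1.25,0.0217,0.0056,0,0.7],[0,0,1.46,0.0253,0.0068,0,0.7],[0,0,1.67,0.0288,0.0081,0,0.7],[0,0,1.88,0.0323,0.0095,0,0.7],[0,0,2.08,0.0358,0.011,0,0.7]])

```text
clock: 5.88
tcp_pos: [611.1, -199.3, 51.2]
tcp_rot: [0.548, 0.836, -0.0, 0.0]
force: [-0.8, -2.1, 0.4]
gripper_width: 25.8
gripper_force: 0.4
```

```bash
python3 -c "from h import *; red('w4')"
```

```text
t 5.8833 tcp [ 611.1 -199.3   51.2] yaw 23.523050144081314 F [-0.8 -2.1  0.4] w 25.76670111294511
tool ang -66.22387379874647 rad 170.42124126986425
80 1900 ang -66.3 ztop 87.6
100 1650 ang -67.2 ztop 89.0
120 1455 ang -67.7 ztop 90.4
140 1263 ang -68.0 ztop 91.8
155 1195 ang -68.3 ztop 93.0
```

Request:
carry_out(moves=[[0,0,0.1,0.0017,0.0008,0,0.7],[0,0,0.2,0.0033,0.0015,0,0.7],[0,0,0.3,0.005,0.0023,0,0.7],[0,0,0.4,0.0066,0.003,0,0.7],[0,0,0.5,0.0082,0.0038,0,0.7],[0,0,0.6,0.0098,0.0046,0,0.7],[0,0,0.7,0.0114,0.0054,0,0.7],[0,0,0.7,0.0114,0.0054,0,0.7]])

```text
clock: 6.6
tcp_pos: [622.8, -193.3, 51.4]
tcp_rot: [0.517, 0.856, 0.0, 0.0]
force: [-0.1, 0.6, -0.1]
gripper_width: 26.0
gripper_force: 0.0
```

```bash
python3 -c "from h import *; red('w5')"
```

```text
t 6.6 tcp [ 622.8 -193.3   51.4] yaw 27.68800262177039 F [-0.1  0.6 -0.1] w 26.048010938405284
tool ang -61.803503448698144 rad 170.20527109370644
80 1581 ang -62.0 ztop 77.5
100 1339 ang -62.6 ztop 77.5
120 1158 ang -62.8 ztop 77.5
140 987 ang -63.0 ztop 77.5
155 891 ang -63.2 ztop 77.5
```

The handle top is at z≈77.5 along its whole length, so the middle pan is home and level. Next I back off, lift and go to the small pan.

Request:
carry_out(moves=[[0,0,0,-0.0035,-0.002,0,0.7],[0,0,0,-0.0035,-0.002,0,0.7],[0,0,0,-0.0035,-0.002,0.03,0.7],[0,0,0,-0.0035,-0.002,0.07,0.7],[0,0,0,-0.0035,-0.002,0.11,0.7],[0,0,0,-0.0035,-0.002,0.15,0.5],[0,0,0,-0.0035,-0.002,0.18,0.5],[0,0,0,-0.0035,-0.002,0.18,0.5]])

```text
clock: 7.32
tcp_pos: [621.9, -197.8, 239.1]
tcp_rot: [0.518, 0.855, 0.002, 0.006]
force: [1.7, -0.8, -0.7]
gripper_width: 42.5
gripper_force: 0.0
```

Request:
carry_out(moves=[[0,0,5.5,0.005,0.25,0,0.5],[0,0,5.5,0.005,0.25,0,0.5],[0,0,5.5,0.005,0.25,0,0.5],[0,0,5.5,0.005,0.25,0,0.5],[0,0,5.5,0.005,0.25,0,0.5],[0,0,5.5,0.005,0.25,0,0.5],[0,0,5.5,0.005,0.25,0,0.5],[0,0,5.5,0.005,0.25,0,0.5]])

```text
clock: 7.98
tcp_pos: [623.1, 58.0, 230.8]
tcp_rot: [0.251, 0.968, 0.001, -0.001]
force: [-0.5, -0.7, -0.0]
gripper_width: 43.2
gripper_force: 0.0
```

Request:
carry_out(moves=[[0,0,5.4,0.005,0.22,0,0.5],[0,0,5.4,0.005,0.22,0,0.5],[0,0,5.4,0.005,0.22,0,0.5],[0,0,5.4,0.005,0.22,0,0.5],[0,0,5.4,0.005,0.22,0,0.5],[0,0,5.4,0.005,0.22,0,0.5],[0,0,5.4,0.005,0.22,0,0.5],[0,0,5.4,0.005,0.22,0,0.5],[0,0,5.4,0.005,0.22,0,0.5]])

```text
clock: 8.73
tcp_pos: [629.6, 270.7, 231.0]
tcp_rot: [-0.024, 1.0, -0.001, 0.0]
force: [0.3, -0.2, 0.6]
gripper_width: 42.9
gripper_force: 0.0
```

```bash
cat >> h.py <<'E'
def fitc(P,R0):
    from scipy.optimize import least_squares
    s=least_squares(lambda x:np.hypot(P[:,0]-x[0],P[:,1]-x[1])-x[2],[*np.nanmedian(P,0)[:2],R0],loss="soft_l1",f_scale=2); return s.x,np.abs(s.fun).mean()
E
python3 - <<'E'
from h import *
np.set_printoptions(precision=1,suppress=True)
S=np.array([533,270.])
s,p,w,h,sa,v,r,a=look("w6",S)
m=(abs(w[...,2]-55)<4)&(r<75); print("rim",m.sum(),fitc(w[m],58))
g=(h>40)&(h<95)&(sa>50)&(r<140)&(r>60)&(w[...,2]>62)&(w[...,2]<76); P=w[g]
print("green",len(P),P.mean(0),np.percentile(r[g],[1,99]),np.degrees(np.arctan2(*(np.linalg.svd(P[:,:2]-P[:,:2].mean(0),full_matrices=False)[2][0][::-1]))))
for k in(70,80,90,100,110,120):
    q=g&(abs(r-k)<4); print(k,np.median(w[q],0),np.percentile(w[q][:,1],[3,97]))
E
```

```text
t 8.7333 tcp [629.6 270.7 231. ] yaw 92.76805028715638 F [ 0.3 -0.2  0.6] w 42.86232846589521
rim 3014 (array([533.2, 272.9,  57. ]), np.float64(1.224454887545268))
green 981 [623.5 278.2  70.1] [ 60.5 123.4] 3.6206620676711174
70 [602.6 277.1  70.1] [272.8 280.9]
80 [612.7 277.6  70.1] [273.4 281.5]
90 [622.6 278.1  70.2] [273.9 282.1]
100 [632.6 278.8  70. ] [274.4 282.7]
110 [642.5 279.6  70.1] [275.7 283.3]
120 [652.5 280.1  70.2] [276.2 284. ]
```

View pics/w6.png

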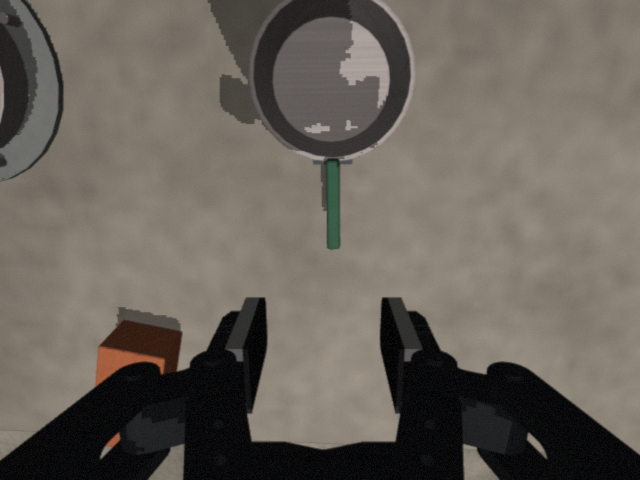

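The wrist view shows the green handle from (333,160) to (333,247), ahead of the fingers, and nothing is near it. I'll pinch it.

Request:
carry_out(moves=[[0,0,0.1,-0.0016,0.008,-0.04,0.5],[0,0,0.1,-0.0016,0.008,-0.08,0.5],[0,0,0.1,-0.0016,0.008,-0.12,0.5],[0,0,0.1,-0.0016,0.008,-0.15,0.5],[0,0,0.1,-0.0016,0.008,-0.175,0.5],[0,0,0.1,-0.0016,0.008,-0.188,0.5],[0,0,0.1,-0.0016,0.008,-0.191,0.5],[0,0,0.1,-0.0016,0.008,-0.191,0.5],[0,0,0.1,-0.0016,0.008,-0.191,0.6],[0,0,0.1,-0.0016,0.008,-0.191,0.7]])

```text
clock: 9.62
tcp_pos: [628.6, 282.5, 42.6]
tcp_rot: [-0.031, 1.0, 0.001, 0.002]
force: [0.7, 0.1, -0.1]
gripper_width: 25.7
gripper_force: 0.0
```

Request:
carry_out(moves=[[0,0,0,0,0,0,0.8],[0,0,0,0,0,0,0.9],[0,0,0,0,0,0,1],[0,0,0,0,0,0,1],[0,0,0,0,0,0,1],[0,0,0,0,0,0,1],[0,0,0,0,0,0,1],[0,0,0,0,0,0,1]])

```text
clock: 10.28
tcp_pos: [628.1, 282.3, 41.8]
tcp_rot: [-0.031, 1.0, 0.0, 0.001]
force: [-0.2, -1.1, 6.3]
gripper_width: 9.1
gripper_force: 59.0
```

Request:
carry_out(moves=[[0,0,0,0,0,0.005,1],[0,0,0,0,0,0.015,1],[0,0,0,0,0,0.03,1],[0,0,0,0,0,0.05,1],[0,0,0,0,0,0.075,1],[0,0,0,0,0,0.1,1],[0,0,0,0,0,0.12,1],[0,0,0,0,0,0.13,1],[0,0,0,0,0,0.13,1],[0,0,0,0,0,0.13,1]])

```text
clock: 11.12
tcp_pos: [627.0, 282.1, 170.6]
tcp_rot: [-0.031, 1.0, 0.0, 0.0]
force: [-0.6, -0.7, -3.2]
gripper_width: 9.1
gripper_force: 58.4
```

```bash
cat >> h.py <<'E'
def small(name):
    # held small pan, in tool frame & world
    np.set_printoptions(precision=2,suppress=True)
    s,p,w,h,sa,v,r,a=look(name,C0)
    z=w-s["tcp_pos"]; gr=s["tcp_pos"][:2]
    d=R.from_quat(s["tcp_rot"]).as_matrix()[:2,0]; c=gr+95*d
    rr=np.hypot(w[...,0]-c[0],w[...,1]-c[1])
    Z=s["tcp_pos"][2]+19-59
    m=(rr<75)&(abs(w[...,2]-(Z+55))<14)&(sa<90); P=w[m]
    # plane of the rim: keep the highest ring
    ok=(abs(rr[m]-58)<5); Q=P[ok]
    for _ in range(4):
        A=np.c_[Q[:,:2]-c,np.ones(len(Q))]; k=np.linalg.lstsq(A,Q[:,2],rcond=None)[0]; Q=Q[(Q[:,2]-A@k)>-1.5]
    f,e=fitc(Q,58); print("rim n",len(Q),"centre",f,e,"tilt deg",np.degrees(k[:2]),"z",k[2])
    v=gr-f[:2]; print("handle dir",np.degrees(np.arctan2(v[1],v[0])),"dist",np.hypot(*v))
    return f
E
python3 -c "from h import *; small('w7')"
```

```text
t 11.1167 tcp [626.98 282.12 170.64] yaw 93.60923066881381 F [-0.59 -0.68 -3.24] w 9.121888007484365
rim n 8705 centre [531.69 276.52  56.99] 1.0360209745333222 tilt deg [1.55 0.12] z 182.76829541714986
handle dir 3.362043702119588 dist 95.45637893145364
```

View pics/w7.png

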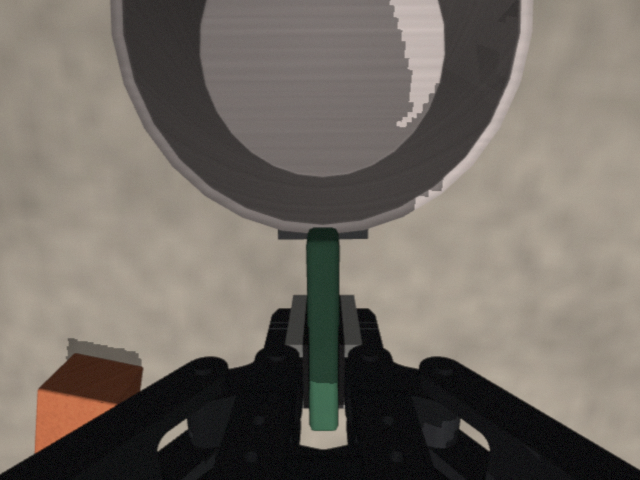

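The small pan is held, sagging about 1.5°. The view shows its rim arc at the top and the green handle in the pads at (323,330). Carry it over the stand.

Request:
carry_out(moves=[[0,0,-0.2,0,-0.01,0,1],[0,0,-0.5,0.001,-0.035,0,1],[0,0,-0.8,0.001,-0.065,0,1],[0,0,-1.1,0.002,-0.095,0,1],[0,0,-1.4,0.003,-0.125,0,1],[0,0,-1.7,0.004,-0.155,0,1],[0,0,-2,0.005,-0.175,0,1],[0,0,-2.2,0.005,-0.19,0,1],[0,0,-2.2,0.005,-0.195,0,1],[0,0,-2.2,0.005,-0.195,0,1]])

```text
clock: 12.0
tcp_pos: [631.9, 86.0, 169.9]
tcp_rot: [0.084, 0.996, -0.0, -0.0]
force: [0.2, 0.1, -3.0]
gripper_width: 9.0
gripper_force: 58.5
```

Run:
```python
from h import *
np.set_printoptions(precision=1,suppress=True)
for n in("top","scene"):
    p=arm.get_image(n); w=cloud(p)
    if n=="scene": save(p,"scene2.png")
    hsv=cv2.cvtColor(p["frame"],cv2.COLOR_RGB2HSV); h,s=hsv[...,0].astype(int),hsv[...,1]
    r=np.hypot(w[...,0]-C0[0],w[...,1]-C0[1]);a=np.degrees(np.arctan2(w[...,1]-C0[1],w[...,0]-C0[0]))
    y=(h>18)&(h<35)&(s>110)&(abs(r-140)<15)&(abs(w[...,2]-69)<7)
    from scipy.optimize import least_squares
    P=w[y]; print(n,"railC",least_squares(lambda x:np.hypot(P[:,0]-x[0],P[:,1]-x[1])-140,C0,loss="soft_l1").x)
    m=(abs(w[...,2]-63)<4)&(abs(r-68)<9)&(s<90); print("midrim",m.sum(),fitc(w[m],68),np.median(w[m][:,2]))
    m=(abs(w[...,2]-53)<4)&(abs(r-78)<7)&(s<90); print("largerim",m.sum(),fitc(w[m],78))
    d=((h<8)|(h>172))&(s>110)&(r<200)&(r>75)&(w[...,2]>60); print("red",d.sum(),np.median(a[d]),np.median(w[d][:,2]))
s=arm.state();print(s["clock"],s["tcp_pos"],yaw(s),s["gripper_width"])
```

```text
top railC [541.6 -45. ]
midrim 265 (array([545.8, -45.7,  67.1]), np.float64(1.2567016002146367)) 62.44375133986887
largerim 286 (array([542.1, -45.3,  77. ]), np.float64(1.2642970445614712))
red 159 -63.242107901612094 77.08108685379216
scene railC [544.8 -45.9]
midrim 319 (array([547.3, -46.7,  67.4]), np.float64(1.269432231781603)) 61.86034444685208
largerim 384 (array([542.1, -45.1,  77. ]), np.float64(2.1418102596804207))
red 365 -62.05375558021929 74.39269108361032
12.1 [631.9  89.3 170.1] 80.5459365719648 8.77833930885115
```

Request:
carry_out(moves=[[0,0,-0.1,0.001,-0.02,0,1],[0,0,-0.3,0.002,-0.05,0,1],[0,0,-0.5,0.004,-0.08,0,1],[0,0,-0.7,0.005,-0.11,0,1],[0,0,-0.7,0.006,-0.135,0,1],[0,0,-0.7,0.006,-0.15,0,1],[0,0,-0.7,0.006,-0.155,0,1],[0,0,-0.7,0.006,-0.155,0,1],[0,0,-0.7,0.006,-0.155,0,1]])

```text
clock: 12.85
tcp_pos: [638.3, -65.1, 170.2]
tcp_rot: [0.119, 0.993, 0.001, -0.0]
force: [0.7, 0.1, -2.0]
gripper_width: 9.0
gripper_force: 58.6
```

Request:
carry_out(moves=[[0.06,0.24,0,0,0,-0.01,1],[0.06,0.24,0,0,0,-0.02,1],[0.06,0.24,0,0,0,-0.02,1],[0.06,0.24,0,0,0,-0.02,1]])

```text
clock: 13.18
tcp_pos: [637.3, -66.8, 148.7]
tcp_rot: [0.119, 0.993, 0.002, -0.014]
force: [-0.2, -0.2, -2.4]
gripper_width: 8.6
gripper_force: 58.6
```

```bash
python3 -c "from h import *; small('w8')"
```

```text
t 13.1833 tcp [637.25 -66.81 148.68] yaw 76.28432969473016 F [-0.25 -0.18 -2.42] w 8.61231173491925
rim n 8833 centre [544.74 -43.72  56.99] 1.039289954166293 tilt deg [-0.27  0.03] z 163.64969413349888
handle dir -14.013323583676302 dist 95.3547662079256
```

Request:
carry_out(moves=[[0,0,0,0,0,-0.01,1],[0,0,0,0,0,-0.022,1],[0,0,0,0,0,-0.034,1],[0,0,0,0,0,-0.046,1],[0,0,0,0,0,-0.056,1],[0,0,0,0,0,-0.064,1],[0,0,0,0,0,-0.07,1],[0,0,0,0,0,-0.074,1],[0,0,0,0,0,-0.076,1],[0,0,0,0,0,-0.076,1]])

```text
clock: 14.07
tcp_pos: [638.0, -67.9, 74.0]
tcp_rot: [0.12, 0.993, 0.002, -0.013]
force: [-0.1, -0.3, -2.9]
gripper_width: 9.3
gripper_force: 58.6
```

Request:
carry_out(moves=[[0,0,0,0,0,-0.002,1],[0,0,0,0,0,-0.004,1],[0,0,0,0,0,-0.006,1],[0,0,0,0,0,-0.008,1],[0,0,0,0,0,-0.01,1],[0,0,0,0,0,-0.01,1]])

```text
clock: 14.57
tcp_pos: [637.8, -67.8, 63.9]
tcp_rot: [0.12, 0.993, 0.002, -0.013]
force: [0.5, 0.0, -2.8]
gripper_width: 8.6
gripper_force: 58.6
```

```bash
python3 -c "from h import *; small('w9')"
```

```text
t 14.5667 tcp [637.76 -67.84  63.86] yaw 76.20632628552742 F [ 0.53  0.03 -2.81] w 8.632444414007605
rim n 8746 centre [545.22 -44.64  57.  ] 1.0341019651373062 tilt deg [-0.08  0.02] z 78.60217021595793
handle dir -14.07791300944721 dist 95.4072671103853
```

Request:
carry_out(moves=[[0,0,0,0,0,-0.001,1],[0,0,0,0,0,-0.002,1],[0,0,0,0,0,-0.003,1],[0,0,0,0,0,-0.004,1],[0,0,0,0,0,-0.0045,1],[0,0,0,0,0,-0.005,1],[0,0,0,0,0,-0.005,1]])

```text
clock: 15.2
tcp_pos: [638.0, -67.9, 59.2]
tcp_rot: [0.12, 0.993, 0.002, -0.013]
force: [0.7, 0.4, -2.7]
gripper_width: 8.7
gripper_force: 58.6
```

Request:
carry_out(moves=[[0,0,0,0,0,-0.0004,1],[0,0,0,0,0,-0.0008,1],[0,0,0,0,0,-0.0008,1]])

```text
clock: 15.45
tcp_pos: [638.3, -67.9, 58.9]
tcp_rot: [0.12, 0.993, 0.002, -0.013]
force: [-0.8, 0.1, -0.7]
gripper_width: 9.1
gripper_force: 59.0
```

```bash
python3 -c "from h import *; small('w10')"
```

```text
t 15.45 tcp [638.28 -67.91  58.86] yaw 76.20442283031092 F [-0.81  0.12 -0.69] w 9.072877855641988
rim n 8819 centre [545.7 -44.7  57. ] 1.0400833588142295 tilt deg [-0.14  0.05] z 73.75679846691774
handle dir -14.076290263706232 dist 95.44257180064365
```

Request:
carry_out(moves=[[0,0,0,0,0,-0.0003,1],[0,0,0,0,0,-0.0006,1],[0,0,0,0,0,-0.0006,1],[0,0,0,0,0,-0.0006,1]])

```text
clock: 15.83
tcp_pos: [638.5, -68.0, 58.6]
tcp_rot: [0.12, 0.993, 0.002, -0.012]
force: [-0.4, -0.2, 4.3]
gripper_width: 9.1
gripper_force: 59.7
```

```bash
python3 -c "from h import *; small('w11')"
```

```text
t 15.8333 tcp [638.5  -67.98  58.57] yaw 76.2030537085953 F [-0.35 -0.19  4.34] w 9.053736960313241
rim n 8901 centre [545.9  -44.77  57.  ] 1.0381451488051807 tilt deg [-0.47  0.15] z 73.92186098987757
handle dir -14.068896983814412 dist 95.46793453520927
```

Seated: the load is off the wrist and it now reads +4 N. Release gently and lift.

Request:
carry_out(moves=[[0,0,0,0,0,0.0004,0.9],[0,0,0,0,0,0.0004,0.85],[0,0,0,0,0,0.0004,0.8],[0,0,0,0,0,0.0004,0.75],[0,0,0,0,0,0.0004,0.7],[0,0,0,0,0,0.0004,0.65],[0,0,0,0,0,0.0004,0.65],[0,0,0,0,0,0.0004,0.65]])

```text
clock: 16.55
tcp_pos: [638.0, -67.9, 58.2]
tcp_rot: [0.12, 0.993, 0.002, -0.013]
force: [-0.2, -0.9, 0.6]
gripper_width: 29.8
gripper_force: 0.0
```

Request:
carry_out(moves=[[0,0,0,0,0,0.01,0.65],[0,0,0,0,0,0.03,0.65],[0,0,0,0,0,0.06,0.65],[0,0,0,0.01,0,0.1,0.65],[0,0,0,0.02,0,0.14,0.65],[0,0,0,0.03,0,0.18,0.65],[0,0,0,0.03,0,0.2,0.65],[0,0,0,0.03,0,0.2,0.65]])

```text
clock: 17.22
tcp_pos: [671.5, -68.3, 265.8]
tcp_rot: [0.12, 0.993, 0.002, -0.007]
force: [0.7, 0.4, 0.8]
gripper_width: 29.8
gripper_force: 0.0
```

Run:
```python
from h import *
np.set_printoptions(precision=2,suppress=True)
s,p,w,h,sa,v,r,a=look("w12",C0)
def plane(m,n):
    Q=w[m]
    for _ in range(5):
        A=np.c_[Q[:,:2]-C0,np.ones(len(Q))]; k=np.linalg.lstsq(A,Q[:,2],rcond=None)[0]; e=Q[:,2]-A@k; Q=Q[abs(e)<2]
    print(n,len(Q),"tilt",np.degrees(k[:2]),"z",k[2],fitc(Q,60))
c=np.array([545.5,-44.5]); rc=np.hypot(w[...,0]-c[0],w[...,1]-c[1])
plane((abs(rc-58)<3.5)&(abs(w[...,2]-73)<6)&(sa<90),"small rim")
plane((abs(rc-68)<3)&(abs(w[...,2]-63)<4)&(sa<90),"mid rim")
plane((rc<40)&(abs(w[...,2]-23)<8)&(sa<90),"small floor")
for nm,m in dict(green=(h>40)&(h<95)&(sa>50)&(w[...,2]>70)&(w[...,2]<100),red=((h<8)|(h>172))&(sa>110)&(w[...,2]>60)&(w[...,2]<90)).items():
    m=m&(r<200); P=w[m]; P=P[P[:,2]>np.median(P[:,2])-2]
    if len(P)>10: print(nm,len(P),P.mean(0),"dir",np.degrees(np.arctan2(*(np.linalg.svd(P[:,:2]-P[:,:2].mean(0),full_matrices=False)[2][0][::-1]))),np.percentile(P[:,2],[5,50,95]))
p=arm.get_image("scene"); save(p,"scene3.png")
```

```text
t 17.2167 tcp [671.46 -68.25 265.78] yaw 76.19438898984417 F [0.74 0.38 0.8 ] w 29.822241939387506
small rim 1632 tilt [ 0.38 -0.01] z 72.54870167810354 (array([544.52, -44.18,  57.21]), np.float64(1.034031981397678))
mid rim 1757 tilt [ 0.03 -0.  ] z 62.745754236216946 (array([546.46, -44.05,  67.29]), np.float64(1.0231038514582131))
small floor 7303 tilt [0.04 0.03] z 23.041807671737157 (array([545.74, -44.54,  27.93]), np.float64(7.7646022904049445))
green 1049 [631.16 -65.17  87.99] dir -13.63925476488112 [86.75 87.97 89.27]
red 1960 [ 601.37 -157.23   76.81] dir -64.30547096544136 [75.45 76.82 78.07]
```

View pics/w12.png

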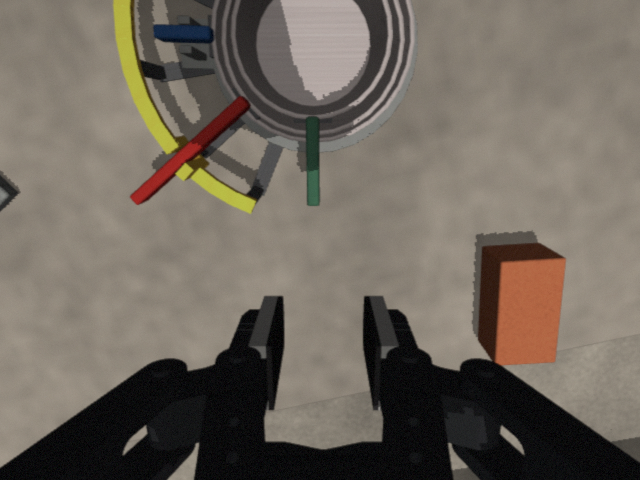

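View pics/scene3.png

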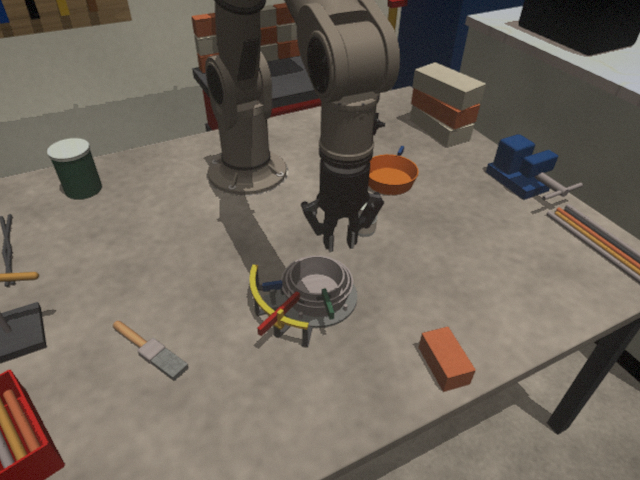

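Both pictures show the red handle in the notch at (187,155) and the green handle at (313,160), 50.7° further anticlockwise. The pans are level and home: the small floor is at z 23, the middle rim at 62.7 and the red handle top at 76.8. The blue handle is still in its fork at (183,33), and the brick, brush and jar are untouched.

```bash
python3 -c "
from plant import arm
print(arm.finish_job())"
```

```text
the job is handed in; nothing more can be done
None
```

Job handed in: the middle pan is home and level with its red handle in the notch, the small pan is nested home with its green handle about 51° further anticlockwise, and the large pan, jar, brick and brush were left in place.

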